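# Hook the paper tray out from under the desk riser

## Robot

A 7-joint arm with a two-finger parallel gripper is mounted at the origin on the work surface. World frame = base frame: x ahead of the robot, y to its left, z up, the work surface at z = 0. Lengths are in m, angles in rad, forces in N, time in s.
With the tool pointing down it reaches from about 0.425 to 1.025 m from the base axis. Payload 9.4 kg.
Tool frame: the origin (TCP) lies at the very end of the fingers, on their centre line; the grasp point (between the pads) lies 19 mm behind it; z points along the fingers, y is the line along which they close (so a half turn about z gives the same grasp; the last joint's range is limited). The gripper opens to 85 mm and grips with 20 to 120 N. Pads are 22 mm wide; open, the fingers measure 114 mm over their backs; the gripper's body (76 mm by 85 mm) begins 54 mm behind the grasp point. The pads swing forward as they close: fully open they stand 13 mm farther back than shut.
Start: joints at [-1.217, 0.599, -0.003, 1.599, 0.002, 0.943, -0.08], TCP at [0.303, 0.659, 0.231] pointing down, gripper open.
Joint ranges: [-2.57, 2.57], [-0.35, 1.97], [-1.29, 1.29], [0.11, 2.56], [-1.05, 4.19], [0.11, 1.86], [-2.63, 2.63]. Speed limits (rad/s): [2.22, 2.22, 3.01, 3.01, 3.14, 3.14, 3.14].

## Interface

Orientations are given as [roll, pitch, yaw] about the fixed x, y, z axes, in that order (R = Rz(yaw) Ry(pitch) Rx(roll)).
In Python, from rig import bot, command_gripper, solver, monitor, cams, recognise gives the robot as it stands. The module is installed in compiled form; this text tells all that it offers. Calls block until the motion is done:
- bot.reach(position, orientation): joint-space move of the TCP to a pose.
- bot.move_straight(position, feed=0.15, ori=None, stop_force=None): straight line of the TCP; ori=None keeps the orientation; feed is the mean speed in m/s. With stop_force (N) it stops when the force on the tool has changed by that much, and returns True; else False.
- bot.movej(angles): joint-space move.
- command_gripper(opening, squeeze=None): finger opening in m; squeeze is the grip in N (None keeps the last); returns when the fingers have stopped.
- bot.wait(seconds).
- solver.inverse_kinematics(position, orientation): joint angles nearest the present ones, or None.
- monitor.state(): the state.
- cams.snapshot(name): name is "scene" or "top" or "wrist"; returns a dict with "frame" (400x640x3 uint8, blue, green, red), "fx", "fy", "cx", "cy" (pixels), "distortion" ([k1, k2, p1, p2, k3] as OpenCV has them; the pictures are not rectified), "rvec" (rotation vector, rad) and "tvec" (3), from world to camera coordinates, as OpenCV has them. Camera axes: x right, y down, z forward; pixel columns grow to the right and rows downward; lengths in m; the calibration is good to about 2 mm. A picture is of the moment at which its call begins. There is no depth.
A pose or a line that the arm cannot do raises bot.PlanningError and nothing moves.
- bot.close_job(): hands the job in; it is judged then, once.
Trained networks look in a picture, given as the dict that the camera call returned (one of the last four; its "shot" number tells which), for a name from the list of things; names that differ only in an ending like _2 or _b are one class to them, and where a whole thing is asked for, a point or a joint stands for the part that bears it (a point fixed in the world has none). Each returns a list of dicts, best first, with "conf" (0 to 1); they miss things now and then, are a little off and sometimes report something else, mostly with a low value. They report only what shows in the picture. A call takes as long as a camera call. They do not tell look-alikes from the thing itself.
- recognise(picture, query): "xy" ([column, row] in pixels, amid what is visible of it).
The state is a dict: "time": time; "joint_pos": joint angles; "dq": joint speeds; "effort": joint torques, N m; "tool_pos": TCP position; "tcp_rot": TCP orientation; "ft_force": force on the tool from outside, world axes, zero at the start; "ft_torque": the same for the moment, N m; "finger_gap": finger opening in m; "grip_force": force on a finger pad.
Only numpy, scipy, OpenCV 4.12 (cv2) and the standard library are available. Lean on these libraries where they do the work, as an engineer would, in place of code of your own. Each camera call takes 0.05 s, during which the arm holds its last target. There are 200 camera calls.

## Task

The steel paper tray has been pushed in under the desk riser and its pull loop, which has slid somewhere along the tray's front, is hidden beneath the overhanging shelf board. Pick up the hook, reach it in under the board, feel for the loop with light touches, catch it and gently pull the tray out until the front bar of the loop stands about 2 cm in front of the board's front edge. Use only the hook on the riser and tray, then unhook it and lay it down on the table clear of them, leaving the mug, stapler and tape roll alone.

Things in the scene. Friction and masses are not known exactly. Their poses are not given: they have to be found in the camera images.
- riser: Low grey desk riser fixed to the table, 330 wide, 230 deep. Origin: at table height under the middle of its shelf board's front edge; +x points in under the board, +y left, z up. Board 18 thick, underside 85 above the table, overhanging the tray. Side walls' inner faces at y = +149 and -149; bare table below in front of the tray. Files on the board start 85 behind its edge and reach 157 high.
- tray (a joint): How far the steel tray is drawn out, m: 0 = fully in, 0.10 = at its stop. It slides along the riser's -x with about 4 N of friction and stays where left. At 0 its front face stands 85 behind the board's front edge, and the front bar of its loop 50 behind that edge (bar centre).
- tray_face (a point): Middle of the tray's upright front face (270 wide, 12 to 62 above the table), 36 above the table; axes as the riser's. A level U-shaped pull loop of 8 mm round steel bar stands out from the face at this height: two legs with centres 32 apart (24 clear inside) and a front bar along y, its centre 35 before the face (31 clear inside).
- loop_rail (a point): Same point, for the loop's place: the loop's middle may be anywhere up to 60 to the left (+y) or right of here and this is not measured. The loop slides stiffly along the tray's front, about 7 N to shift it, so a light sideways touch of the hook's end on a leg (2 to 3 N) finds it; pressed harder it creeps along. The hook drops into the loop from above.
- hook_grip (a point): Loose hook tool, 120 to 200 g. Point: centre of its black handle, a bar 100 long (its x), 24 wide (y), 32 high (z), 16 above its underside. A 7 mm round steel rod leaves the handle's front along +x, its centre 12 above this point. The tool starts upright, hook end down; hold it level so for the work.
- hook: The same hook tool: origin at the middle of the underside of its handle, axes as for hook_grip.
- hook_tip (a point): Lower end of the hook: 130 in front of the handle's centre (+x) the rod turns straight down (-z); this turned-down end is 7 mm thick, and this point is its rounded end's lowest spot, 2.5 above the handle's underside and 22 below the rod's underside.
- mug_mid (a point): White mug, 80 across, 95 high, bystander; the point is on its axis half-way up.
- stapler_mid (a point): Black desk stapler, 135 long, 34 wide, 57 high, bystander; the point is at its middle, 30 above the table.
- tape_mid (a point): Roll of clear tape lying flat, 100 across, 48 high, bystander; the point is at its centre.
Mind the look-alikes: they are no part of the job. Leave any green look-alike of the hook alone.

How it is judged:
By the outcome, as a careful person would: the job done as asked, in the order asked, and still so for the second after the job is handed in, with the robot touching nothing.
It also fails if it takes over 66 s, if anything falls off the work surface, if the arm or the gripper's body presses on something with over 40 N, if the wrist force passes 120 N, or if a joint passes its speed limit or range.

## Working session

There is one attempt and no reset: what is moved stays moved. The work goes in short steps, each a Python script; the robot and the scene stay as the last script left them, time stands still between calls to the robot, and variables do not carry over. Pictures are saved under pics/ and viewed, at most 10 in all, crops included, and the job is handed in when it is done.

```bash
mkdir -p pics
cat > h.py <<'E'
import numpy as np, cv2
from rig import bot, command_gripper, solver, monitor, cams, recognise
def ray(s,uv):
    K=np.array([[s["fx"],0,s["cx"]],[0,s["fy"],s["cy"]],[0,0,1.]])
    n=cv2.undistortPoints(np.array([[uv]],float),K,np.array(s["distortion"],float))[0,0]
    R=cv2.Rodrigues(np.array(s["rvec"],float))[0]
    return -R.T@np.array(s["tvec"],float).ravel(), R.T@np.array([n[0],n[1],1.])
def atz(s,uv,z):
    o,d=ray(s,uv); return o+d*(z-o[2])/d[2]
def proj(s,P):
    K=np.array([[s["fx"],0,s["cx"]],[0,s["fy"],s["cy"]],[0,0,1.]])
    return cv2.projectPoints(np.array(P,float).reshape(-1,3),np.array(s["rvec"],float),np.array(s["tvec"],float),K,np.array(s["distortion"],float))[0][:,0]
E
python3 - <<'E'
from h import *
Z=dict(hook_grip=.016,hook_tip=.0025,hook=.016,mug_mid=.0475,stapler_mid=.03,tape_mid=.024,riser=.09,tray_face=.036)
ims=[]
for n in("top","scene"):
    s=cams.snapshot(n); cv2.imwrite(f"pics/{n}1.png",s["frame"])
    for q,z in Z.items():
        for r in recognise(s,q)[:3]: print(n,q,np.round(r["xy"]),round(r["conf"],2),np.round(atz(s,r["xy"],z),3))
    ray0=ray(s,(320,200)); print(np.round(ray0,2))
st=monitor.state();print(st["time"],st["tcp_rot"],st["ft_force"])
E
```

```text
top hook_grip [359. 272.] 0.65 [ 0.298 -0.129  0.016]
top hook_tip [218. 225.] 0.89 [0.448 0.286 0.002]
top hook_tip [358. 272.] 0.72 [ 0.299 -0.127  0.002]
top hook [355. 271.] 0.96 [ 0.302 -0.117  0.016]
top hook [222. 228.] 0.77 [0.436 0.27  0.016]
top mug_mid [448. 219.] 0.69 [ 0.439 -0.386  0.048]
top stapler_mid [219. 146.] 0.85 [0.683 0.28  0.03 ]
top tape_mid [463. 156.] 0.63 [ 0.629 -0.454  0.024]
top riser [332. 113.] 0.62 [ 0.754 -0.064  0.09 ]
[[ 0.31 -0.05  1.23]
 [ 0.16  0.02 -0.99]]
scene hook_grip [276. 168.] 0.97 [ 0.3   -0.124  0.016]
scene hook_grip [417. 176.] 0.57 [0.437 0.286 0.016]
scene hook_tip [414. 180.] 0.88 [0.441 0.277 0.002]
scene hook_tip [280. 166.] 0.61 [ 0.276 -0.108  0.002]
scene hook [417. 182.] 0.85 [0.461 0.276 0.016]
scene hook [276. 167.] 0.7 [ 0.294 -0.122  0.016]
scene hook [455. 239.] 0.46 [0.689 0.287 0.016]
scene mug_mid [189. 207.] 0.72 [ 0.429 -0.388  0.048]
scene stapler_mid [459. 238.] 0.78 [0.696 0.29  0.03 ]
scene stapler_mid [419. 181.] 0.73 [0.472 0.275 0.03 ]
scene tape_mid [185. 278.] 0.65 [ 0.64  -0.412  0.024]
scene riser [339. 280.] 0.75 [ 0.78  -0.065  0.09 ]
[[ 1.27 -0.24  0.91]
 [-0.66  0.18 -0.73]]
0.9 [-3.14158447e+00  3.29722552e-05  2.71082872e+00] [-0.49638093  0.15310923  0.28032848]
```

View pics/top1.png

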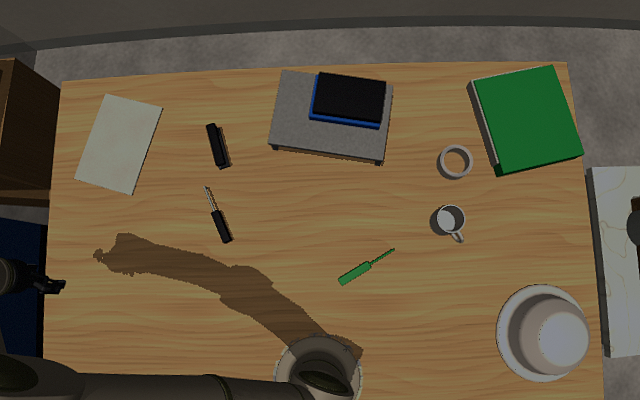

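View pics/scene1.png

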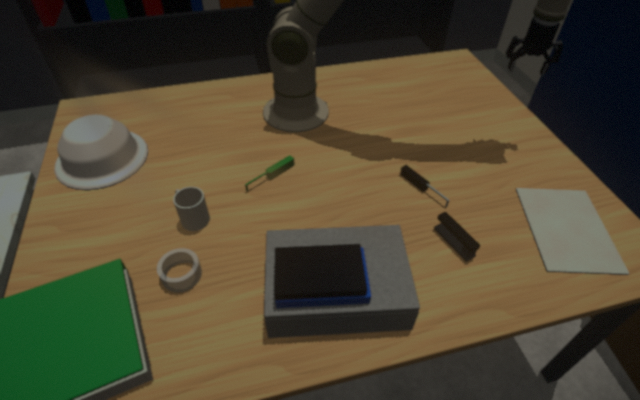

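Candidates for the hook are the black-handled tool at top (222,228) / scene (415,180) and the green one at top (357,272) / scene (275,168). I choose the black one, since the green is the look-alike. The stapler is at (218,146), the riser front edge runs roughly (269,148)–(383,162), the mug is at (450,220) and the tape at (455,162). Next I move above the hook for the close check.

Run:
```python
from h import *
s=cams.snapshot("top")
h=atz(s,(221.5,227),.025);r=atz(s,(206,187),.02)
hy=np.arctan2(*(r-h)[[1,0]]);print("handle",h,"tip",r,np.linalg.norm((r-h)[:2]),"yaw",hy)
a=atz(s,(269,147),.103);b=atz(s,(383,162),.103);print("edge",a,b,np.linalg.norm(a-b),(a+b)/2)
d=a-b; ry=np.arctan2(-d[0],d[1]);print("riser yaw",ry)
for off in(0,np.pi):
  for p,y in(((h+[0,0,.2]),hy),((h*[1,1,0]+[0,0,.004]),hy),(((a+b)/2*[1,1,0]+[-.08,0,.03]),ry)):
    q=solver.inverse_kinematics(list(p),[np.pi,0,y+off]);print(off,None if q is None else np.round(q,2))
bot.reach([h[0]-.03*np.cos(hy),h[1],.25],[np.pi,0,hy])
w=cams.snapshot("wrist");cv2.imwrite("pics/w1.png",w["frame"])
for q in("hook_grip","hook_tip","riser"):
    for k in recognise(w,q)[:2]: print(q,np.round(k["xy"]),k["conf"],np.round(atz(w,k["xy"],.016 if q=="hook_grip" else .0025),4))
print(monitor.state()["time"],monitor.state()["tool_pos"])
```

```text
handle [0.43906791 0.26996116 0.025     ] tip [0.56158471 0.32008641 0.02      ] 0.13237411883942388 yaw 0.38835184754155044
edge [0.6533754  0.11619714 0.103     ] [ 0.59882357 -0.20177171  0.103     ] 0.32261446030891655 [ 0.62609949 -0.04278729  0.103     ]
riser yaw -0.1699092961060745
0 [-1.12  0.41  0.64  2.11 -0.37  0.73 -1.43]
0 [-0.79  0.74  0.19  2.24 -0.66  0.21 -1.18]
0 [-0.32  0.75  0.44  2.17 -0.85  0.4  -0.92]
3.141592653589793 [-0.5   0.37 -0.21  2.07  0.12  0.71  1.17]
3.141592653589793 [-0.59  0.73 -0.1   2.22  0.35  0.2   0.95]
3.141592653589793 [ 0.04  0.7  -0.1   2.14  0.21  0.31  1.16]
hook_grip [327. 139.] 0.91 [0.4591 0.2824 0.016 ]
hook_grip [612. 341.] 0.57 [ 0.3486 -0.224   0.016 ]
hook_tip [324. 145.] 0.8 [0.4507 0.2828 0.0025]
hook_tip [617. 342.] 0.68 [ 0.3463 -0.2504  0.0025]
riser [610.   9.] 0.63 [0.7153 0.0387 0.0025]
2.65 [0.41129454 0.27061022 0.24983644]
```

View pics/w1.png

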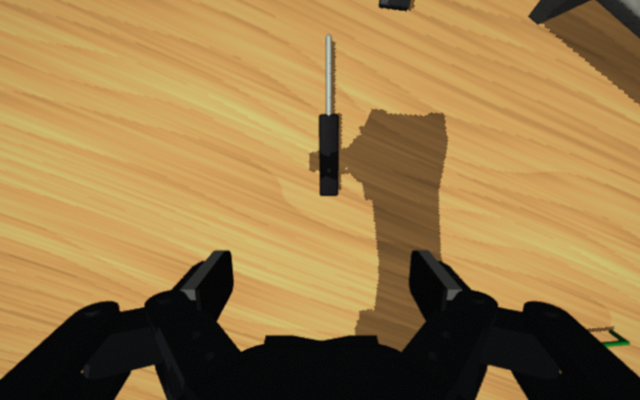

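The wrist view confirms the black tool. Its handle spans (319–339, 114–196), the rod end is at (329,36), and the green look-alike is away at bottom right. Grasp next.

Run:
```python
from h import *
w=cams.snapshot("wrist");print("cam",np.round(ray(w,(320,200))[0]-monitor.state()["tool_pos"],3))
f=atz(w,(329,115),.032);b=atz(w,(328.7,195),.030);r=atz(w,(329,37),.031)
hc=(f+b)/2;yaw=np.arctan2(*(r-b)[[1,0]])
print("len",np.linalg.norm(f-b),np.linalg.norm(r-b),hc,yaw)
u=np.array([np.cos(yaw),np.sin(yaw),0])
g=hc-.01*u;g[2]=.005
ori=[np.pi,0,yaw]
command_gripper(.06)
bot.reach([g[0],g[1],.09],ori)
w=cams.snapshot("wrist");cv2.imwrite("pics/w2.png",w["frame"])
# check lateral from close: handle blob symmetry
print(bot.move_straight(g.tolist(),.1,stop_force=8),monitor.state()["tool_pos"])
command_gripper(0.0,80)
st=monitor.state();print("gap",st["finger_gap"],st["grip_force"],st["ft_force"])
bot.move_straight([g[0],g[1],.12],.2)
s=cams.snapshot("top");cv2.imwrite("pics/t2.png",s["frame"])
st=monitor.state();print("gap",st["finger_gap"],st["grip_force"],st["ft_force"],st["tool_pos"],st["time"])
w=cams.snapshot("wrist");cv2.imwrite("pics/w3.png",w["frame"])
```

```text
cam [0.062 0.026 0.142]
len 0.09652618047754592 0.1780053780837754 [0.44163111 0.27238623 0.031     ] 0.3953912449907964
False [0.43265724 0.26865562 0.00547396]
gap 0.022587982292173618 78.90646934509277 [-0.64603385  0.06938652  7.52799456]
gap 0.02249779119153304 78.34873795509338 [ 0.1894405  -0.21181377 -1.94187138] [0.43169899 0.26847004 0.11901286] 6.0167
```

View pics/w3.png

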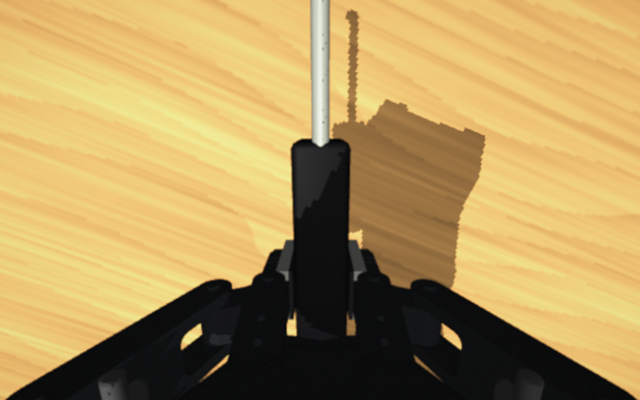

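The hook is held straight: handle front at (321,143), rod running up the middle. Next is a view of the riser from close by.

Run:
```python
from h import *
st=monitor.state();w=cams.snapshot("wrist");p=np.array(st["tool_pos"])
f=atz(w,(321,142),p[2]+.0265);y=st["tcp_rot"][2];u=np.array([np.cos(y),np.sin(y)]);n=np.array([-u[1],u[0]])
d=(f-p)[:2];print("handle front in tool: along",d@u,"left",d@n, "yaw",y)
r=atz(w,(319.5,2),p[2]+.0255);d=(r-p)[:2];print("rod pt along",d@u,"left",d@n)
bot.reach([.47,-.015,.25],[np.pi,0,-.17])
w=cams.snapshot("wrist");cv2.imwrite("pics/w4.png",w["frame"])
np.save("w4.npy",w,allow_pickle=True)
print(monitor.state()["time"])
```

```text
handle front in tool: along 0.060247321684278335 left -0.00012515315038872168 yaw 0.39549033666854916
rod pt along 0.10719704284095802 left 0.0003894024405158847
7.3667
```

View pics/w4.png

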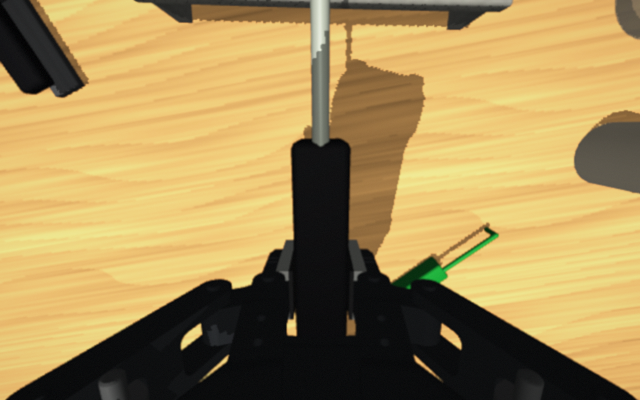

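The riser front shows at the top, roughly (137,2) to (511,8), with the side walls below it. I'll zoom in on that strip.

Run:
```python
import cv2
a=cv2.imread("pics/w4.png")
l=cv2.resize(a[0:34,125:225],None,fx=8,fy=8,interpolation=0);r=cv2.resize(a[0:34,425:525],None,fx=8,fy=8,interpolation=0)
cv2.imwrite("pics/c4.png",cv2.vconcat([l,r]))
```

```text
(no output)
```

View pics/c4.png

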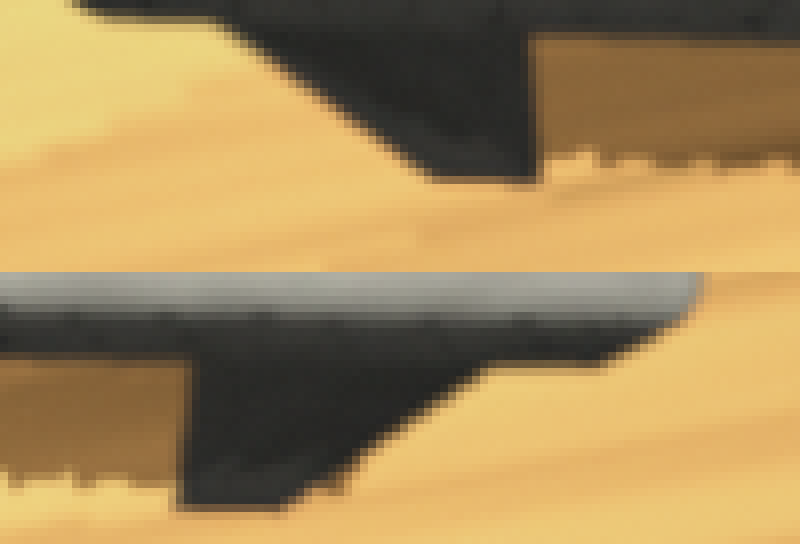

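Run:
```python
from h import *
w=np.load("w4.npy",allow_pickle=True).item()
def rep(a,b,n):
    d=a-b;print(n,a,b,np.linalg.norm(d),"mid",(a+b)/2,"yaw",np.arctan2(-d[0],d[1]))
rep(atz(w,(192.3,22.9),0),atz(w,(447.5,29.75),0),"feet")
rep(atz(w,(136.5,2.2),.085),atz(w,(500.5,11.6),.085),"board")
for y in(-.12,-.15):
  pass
s=cams.snapshot("top")
O=np.array([.629,-.042,0]);
for yaw in(-.17,):
  c,sn=np.cos(yaw),np.sin(yaw)
  print(proj(s,[O+[c*x-sn*y,sn*x+c*y,.103] for x,y in((0,.165),(0,-.165),(.23,.165),(.23,-.165))]))
```

```text
feet [0.67267556 0.10469016 0.        ] [ 0.61576602 -0.18957571  0.        ] 0.2997183549936946 mid [ 0.64422079 -0.04244278  0.        ] yaw -0.1910365858517024
board [0.66675861 0.12117981 0.085     ] [ 0.6048     -0.20155191  0.085     ] 0.32862536454514873 mid [ 0.63577931 -0.04018605  0.085     ] yaw -0.18967398075595643
[[267.43809233 145.85280463]
 [383.97621831 161.18123397]
 [280.5524993   71.26436868]
 [392.8026299   85.0310033 ]]
```

```bash
cat >> h.py <<'E'
O=np.array([.634,-.041]);YAW=-.19;L=.140
U=np.array([np.cos(YAW),np.sin(YAW)]);N=np.array([-U[1],U[0]])
def tcp(x,y,z): # riser coords of tip centre, tip lowest z
    return [*(O+(x-L)*U+y*N),z+.003]
def tip():
    p=np.array(monitor.state()["tool_pos"]);d=p[:2]-O
    return np.array([d@U+L,d@N,p[2]-.003])
def go(x,y,z,v=.12,sf=None):
    r=bot.move_straight(tcp(x,y,z),v,ori=[np.pi,0,YAW],stop_force=sf)
    print(r,np.round(tip(),4),np.round(monitor.state()["ft_force"],2),round(monitor.state()["time"],2));return r
E
python3 - <<'E'
from h import *
bot.reach(tcp(-.04,-.095,.06),[np.pi,0,YAW])
go(-.04,-.095,.024)
if not go(.06,-.095,.024,.1,sf=4):
    go(.10,-.095,.024,.02,sf=2.5)
    xf=tip()[0]; print("face x",xf)
    xs=xf-.0135
    go(xs,-.095,.024,.04)
    print("sweep",go(xs,.045,.024,.035,sf=2.5))
E
```

```text
False [-0.0393 -0.0942  0.0248] [-0.42 -0.51 -2.07] 8.71
False [ 0.0592 -0.0951  0.024 ] [-0.11 -0.59 -1.74] 9.86
True [ 0.0729 -0.0948  0.0235] [-0.35 -0.82 -1.64] 10.78
face x 0.07289130351222468
False [ 0.0592 -0.095   0.0241] [ 0.56  0.27 -1.88] 11.25
True [ 0.0594 -0.0711  0.0237] [ 0.09 -2.74 -1.95] 12.58
sweep True
```

Run:
```python
from h import *
t=tip(); go(t[0],t[1]-.012,.024,.04)
go(.10,t[1]-.012,.024,.02,sf=3); print([np.round(monitor.state()["ft_force"],2) for _ in range(2)])
x=tip()[0]
go(x-.015,t[1]-.012,.024,.04)
go(x-.015,t[1]+.03,.024,.02,sf=2.5)
```

```text
False [ 0.0592 -0.0834  0.0239] [-0.59  0.12 -2.06] 13.04
True [ 0.0741 -0.0829  0.0235] [ 0.09  1.31 -2.41] 14.02
[array([ 0.09,  1.31, -2.41]), array([ 0.09,  1.31, -2.41])]
False [ 0.0589 -0.0831  0.0241] [ 0.48 -0.75 -1.8 ] 14.53
True [ 0.059  -0.0712  0.0237] [ 0.75 -2.65 -0.92] 15.44
```

```bash
sed -i 's/O=np.array(\[.634,-.041\])/O=np.array([.634,-.041])-.008*np.array([np.cos(.19),-np.sin(.19)])/' h.py
python3 - <<'E'
from h import *
t=tip();print(t); ym=-.0477
go(.069,t[1]-.002,.024,.04); go(.069,t[1]-.002,.048,.06); go(.069,ym,.048,.06)
if not go(.069,ym,.022,.04,sf=3):
    # feel the loop's inside
    go(.069,ym+.02,.022,.02,sf=2.5); a=tip()[1]
    go(.069,ym,.022,.04)
    go(.03,ym,.022,.02,sf=3.)
    print("inner left leg",a)
E
```

```text
[ 0.06698718 -0.07115519  0.02370328]
False [ 0.069  -0.0731  0.0239] [-0.91  0.3  -1.89] 15.69
False [ 0.0692 -0.0729  0.0484] [ 0.41 -0.53 -1.92] 16.24
False [ 0.069  -0.0474  0.0479] [ 0.61  0.05 -2.55] 16.82
False [ 0.069  -0.0478  0.022 ] [ 1.06 -0.03 -1.73] 17.62
True [ 0.069  -0.0391  0.0218] [ 0.45 -1.77 -1.33] 18.19
False [ 0.0688 -0.0481  0.0219] [ 0.38  0.25 -1.16] 18.56
True [ 0.0573 -0.0477  0.0218] [ 1.78 -0.27 -2.24] 19.43
inner left leg -0.039148509676674034
```

The loop is caught: left leg inside at 8.6 mm and bar contact at 57.3 mm, both as predicted. Now the pull.

Run:
```python
from h import *
ym=-.0477
go(.02,ym,.022,.03,sf=20); go(-.0127,ym,.022,.03,sf=20)
go(-.006,ym,.022,.03); go(-.006,ym,.055,.06); 
go(-.09,ym,.055,.15); go(-.09,ym,.20,.2)
w=cams.snapshot("wrist");cv2.imwrite("pics/w5.png",w["frame"]);np.save("w5.npy",w,allow_pickle=True)
P=lambda x,y,z:[*(O+x*U+y*N),z]
print(proj(w,[P(-.02,ym-.016,.036),P(-.02,ym+.016,.036),P(0,-.165,.085),P(0,.165,.085)]))
```

```text
False [ 0.0198 -0.0477  0.0219] [ 2.29 -0.62 -1.46] 20.82
False [-0.0129 -0.0477  0.022 ] [ 2.93 -0.25 -2.73] 22.06
False [-0.0063 -0.0476  0.0219] [-0.07 -0.31 -1.8 ] 22.43
False [-0.0061 -0.0475  0.0549] [-0.25  0.22 -2.12] 23.13
False [-0.089  -0.0478  0.055 ] [-1.07  0.37 -1.84] 23.84
False [-0.0901 -0.0474  0.1996] [-0.63 -0.63 -2.31] 24.82
[[ 339.43513051  -46.61448107]
 [ 302.82056428  -46.64772298]
 [ 491.17247855 -122.58465487]
 [   9.91227381 -126.24695198]]
```

View pics/w5.png

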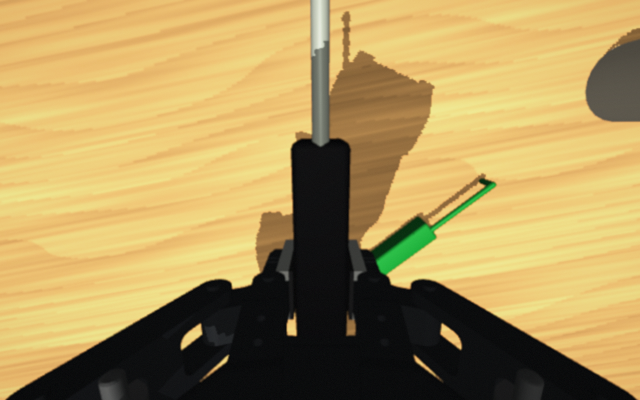

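The riser is out of this view, so I'll carry the hook towards its laying place and check with the top camera.

Run:
```python
from h import *
bot.reach([.45,.25,.15],[np.pi,0,.39])
s=cams.snapshot("top");np.save("t6.npy",s,allow_pickle=True)
P=lambda x,y,z:[*(O+x*U+y*N),z]
ym=-.0477
pr=proj(s,[P(-.02,ym-.016,.036),P(-.02,ym+.016,.036),P(0,-.165,.085),P(0,.165,.085),P(0,-.165,.103),P(0,.165,.103)]);print(pr)
x0,y0=255,120
cv2.imwrite("pics/c6.png",cv2.resize(s["frame"][y0:y0+60,x0:x0+140],None,fx=5.5,fy=5.5,interpolation=0))
print(monitor.state()["time"],monitor.state()["finger_gap"])
```

```text
[[345.14198959 170.27961103]
 [334.3832017  168.62555626]
 [382.21752657 164.92470543]
 [267.71782354 147.56209364]
 [382.98542549 163.34193632]
 [266.76227643 145.74551119]]
26.075 0.0226067614707357
```

View pics/c6.png

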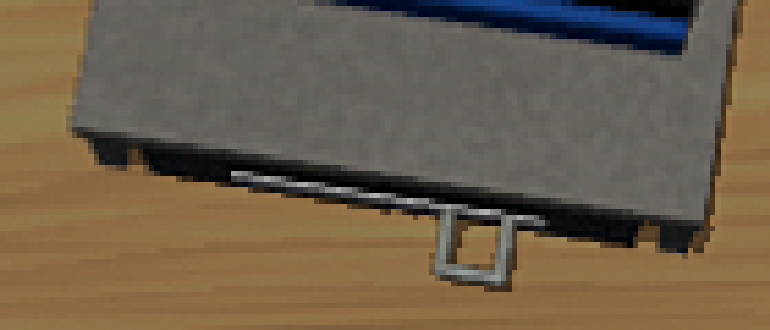

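The loop stands out at px (341,170), as predicted. The board edge reads about 6 mm further in than the touch-based origin, so I'll take an overhead wrist view to settle that.

Run:
```python
from h import *
P=lambda x,y,z:[*(O+x*U+y*N),z]
bot.reach(P(-.10,0,.27),[np.pi,0,YAW])
w=cams.snapshot("wrist");cv2.imwrite("pics/w7.png",w["frame"]);np.save("w7.npy",w,allow_pickle=True)
print("cam",ray(w,(320,200)))
print(proj(w,[P(-.02,-.0477-.016,.036),P(-.02,-.0477+.016,.036),P(0,-.165,.085),P(0,.165,.085),P(0,-.165,.103),P(0,.165,.103)]),monitor.state()["time"])
```

```text
cam (array([ 0.59355816, -0.03130128,  0.41148067]), array([-0.2450744 ,  0.04932333, -0.96839401]))
[[374.88525227 112.00947561]
 [348.51814179 111.96776309]
 [482.65813297  89.80754979]
 [162.76167104  88.93579045]
 [492.48599419  87.74020749]
 [153.15944515  86.81577628]] 27.2917
```

View pics/w7.png

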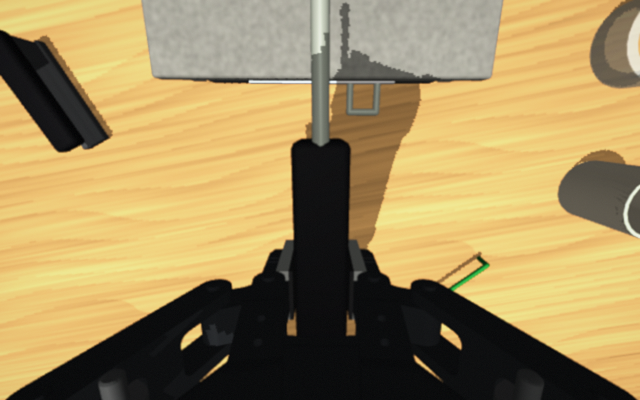

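The bar sits at (362,112), as predicted, but the board edge shows near row 80 rather than 88, so the bar is out too far. I'll measure both on the pixels.

Run:
```python
from h import *
w=np.load("w7.npy",allow_pickle=True).item();g=cv2.cvtColor(w["frame"],cv2.COLOR_BGR2GRAY).astype(int)
for c in(180,220,270,440,470): print(c,g[70:92,c])
print("bar",g[100:120,356],g[100:120,362])
R=lambda p:np.round([ (p[:2]-O)@U,(p[:2]-O)@N],4)
for c in(180,270,440,470):
    for r,z in((77,.1),(79,.09),(81,.085)): print(c,r,R(atz(w,(c,r),z)))
print("bar",R(atz(w,(362,112),.036)))
```

```text
180 [180 181 183 182 176 161 142 109  79 117 179 201 205 206 205 201 198 195
 194 197 201 202]
220 [173 169 166 166 165 159 147 122  80  51  35  31  83 160 194 197 195 194
 197 200 202 204]
270 [176 173 170 169 166 161 150 132  92  69 147 236 217 154 189 204 200 196
 197 200 204 204]
440 [176 173 174 177 178 174 161 134  91  59  54  82 144 185 193 199 201 202
 203 205 206 208]
470 [181 178 173 171 171 169 161 145 112  77 112 172 198 204 206 207 207 207
 207 206 201 194]
bar [113 115 116 118 119 116 115 112 105 107 119 132 126 109  96  89 100 105
 104 105] [115 116 117 117 115 114 115 114 105 106 118 132 126 110  95  86  97 106
 105 107]
180 77 [0.0094 0.1392]
180 79 [0.009  0.1439]
180 81 [0.0077 0.1463]
270 77 [0.01   0.0516]
270 79 [0.0095 0.0533]
270 81 [0.0083 0.0542]
440 77 [ 0.0102 -0.1142]
440 79 [ 0.0097 -0.1181]
440 81 [ 0.0085 -0.1202]
470 77 [ 0.0101 -0.1433]
470 79 [ 0.0097 -0.1482]
470 81 [ 0.0084 -0.1508]
bar [-0.02   -0.0481]
```

The board edge is 9 mm further in than the touch-based origin assumed, so the tray must have been slightly out at the start and the bar now stands 29 mm out. I'll nudge it back 9 mm with the hook end against the bar, then lay the hook down.

Run:
```python
from h import *
ym=-.0477
go(-.08,ym,.20,.25); go(-.08,ym,.022,.2)
go(-.034,ym,.022,.08,sf=4); go(-.0185,ym,.022,.02,sf=20)
go(-.08,ym,.022,.12); go(-.08,ym,.20,.25)
P=lambda x,y,z:[*(O+x*U+y*N),z]
bot.reach(P(-.10,0,.27),[np.pi,0,YAW])
w=cams.snapshot("wrist");g=cv2.cvtColor(w["frame"],cv2.COLOR_BGR2GRAY).astype(int)
print(proj(w,[P(-.011,ym,.036)]),g[84:120,356],g[84:120,362])
bot.reach([.44,.27,.12],[np.pi,0,.39])
bot.move_straight([.44,.27,.02],.12)
print(bot.move_straight([.44,.27,.0055],.03,stop_force=4),monitor.state()["tool_pos"])
command_gripper(.06)
bot.move_straight([.44,.27,.15],.2)
bot.reach([.40,.45,.25],[np.pi,0,.39])
s=cams.snapshot("top");cv2.imwrite("pics/t8.png",s["frame"])
print(monitor.state()["time"])
```

```text
False [-0.0783 -0.047   0.2005] [ 0.42 -0.96 -1.86] 28.02Traceback (most recent call last):
  File "<stdin>", line 3, in <module>
  File "h.py", line 21, in go
    r=bot.move_straight(tcp(x,y,z),v,ori=[np.pi,0,YAW],stop_force=sf)
rig.PlanningError: the arm cannot follow that straight line within its joint ranges
```

Run:
```python
from h import *
ym=-.0477
print(np.round(monitor.state()["joint_pos"],2))
go(-.05,ym,.20,.2)
for z in(.2,.1,.022):
    q=solver.inverse_kinematics(tcp(-.05,ym,z),[np.pi,0,YAW]);print(None if q is None else np.round(q,2))
bot.reach(tcp(-.05,ym,.07),[np.pi,0,YAW])
print(np.round(tip(),4))
go(-.05,ym,.022,.1)
go(-.034,ym,.022,.08,sf=4); go(-.0185,ym,.022,.02,sf=20)
go(-.05,ym,.022,.08)
```

```text
[-0.68  0.37  0.89  2.36 -0.52  0.6  -1.15]
False [-0.0472 -0.0473  0.2004] [-0.48 -0.34 -1.68] 28.32
[-0.64  0.41  0.87  2.3  -0.54  0.64 -1.13]
[-0.39  0.56  0.56  2.39 -0.84  0.39 -0.87]
[-0.12  0.68  0.16  2.41 -1.03  0.11 -0.73]
[-0.0497 -0.048   0.0703]
False [-0.0492 -0.0475  0.0231] [ 0.42  1.14 -1.15] 29.54
True [-0.0313 -0.0472  0.0227] [-0.35 -0.83 -2.05] 29.84
False [-0.0186 -0.0477  0.0219] [-1.74  1.02 -1.37] 30.67
False [-0.0488 -0.0478  0.0221] [-0.11 -0.09 -1.7 ] 31.21
```

Run:
```python
from h import *
ym=-.0477
go(-.05,ym,.07,.15)
P=lambda x,y,z:[*(O+x*U+y*N),z]
bot.reach(tcp(-.05,ym,.20),[np.pi,0,YAW])
bot.reach(P(-.10,0,.27),[np.pi,0,YAW])
w=cams.snapshot("wrist");g=cv2.cvtColor(w["frame"],cv2.COLOR_BGR2GRAY).astype(int)
print(proj(w,[P(-.011,ym,.036)]),g[84:120,356],g[84:120,362])
bot.reach([.44,.27,.12],[np.pi,0,.39])
bot.reach([.44,.27,.025],[np.pi,0,.39])
print(bot.move_straight([.44,.27,.0055],.03,stop_force=4),monitor.state()["tool_pos"])
command_gripper(.06)
bot.move_straight([.44,.27,.08],.2)
bot.reach([.40,.45,.25],[np.pi,0,.39])
s=cams.snapshot("top");cv2.imwrite("pics/t8.png",s["frame"])
print(monitor.state()["time"])
```

```text
False [-0.0491 -0.0472  0.07  ] [ 0.55 -0.29 -2.6 ] 31.68
[[360.21904128 104.21061018]] [124 126 127 126 123 121 117 112 108 112 116 116 115 112 111 113 111 104
 110 123 134 121 103  90  94 110 110 104 102 102 104 105 105 105 104 105] [125 126 126 123 120 116 110 110 112 115 115 113 111 110 111 113 112 105
 111 123 132 121 103  91  92 101 102 101 102 102 105 107 106 105 105 105]
True [0.43981671 0.27013047 0.00569029]
37.2583
```

View pics/t8.png

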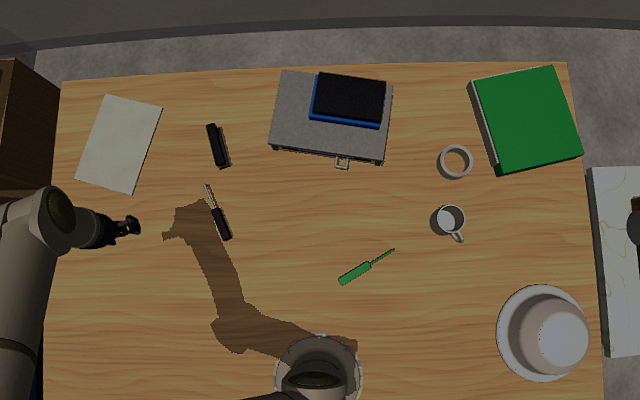

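The bar is where I wanted it: its row is about 104, as predicted, which puts it about 20 mm in front of the board edge. The hook lies at (218,213), clear of everything, and the bystanders haven't moved.

```bash
python3 -c "
from rig import bot
print(bot.close_job())"
```

```text
the job is handed in; nothing more can be done
None
```

The tray is out with the loop's front bar about 2 cm in front of the board edge; I first pulled it to about 29 mm and nudged it back 9 mm with the hook. The hook lies on the table clear of the riser and tray, the mug, stapler and tape roll look unmoved, and the job was handed in at about 37 s.

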